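Put the footed bobbin away in the stock drawer

ROBOT

A 6-joint arm with a two-finger parallel gripper is mounted at the origin on the work surface. World frame = base frame: x ahead of the robot, y to its left, z up, the work surface at z = 0. Lengths are in m, angles in rad, forces in N, time in s.
With the tool pointing down it reaches from about 0.375 to 0.975 m from the base axis. Payload 3.8 kg.
Tool frame: the origin (TCP) lies on the centre line of the jaws, within the pads' length; the fingertips stand 22 mm ahead of it and the grasp point (between the pads) lies 3 mm ahead of it (tcp_to_tips is the distance from the TCP to the fingertips, in m); z points along the fingers, x is the direction in which the jaws open and shut, and the axes are right-handed (so a half turn about z gives the same grasp; the last joint's range is limited). The gripper opens to 85 mm and grips with 20 to 120 N. Pads are 22 mm wide; open, the fingers measure 114 mm over their backs; the gripper's body (76 mm by 85 mm) begins 54 mm behind the grasp point. The pads swing forward as they close: fully open they stand 13 mm farther back than shut.
Start: joints at [1.091, 0.264, 1.604, -0, 1.274, -0.037], TCP at [0.289, 0.61, 0.253] pointing down, gripper open.
Joint ranges: [-2.63, 2.63], [-0.94, 2.18], [0.31, 2.57], [-1.31, 4.45], [0, 2.66], [-2.55, 2.55]. Speed limits (rad/s): [2.57, 2.57, 3.14, 3.14, 3.14, 3.14].

INTERFACE

Orientations are given as a rotation vector (axis times angle).
In Python, from plant import * gives the robot as it stands. Calls block until the motion is done:
- move_to(position, orientation): joint-space move of the TCP to a pose.
- move_l(position, speed=0.15, orientation=None, threshold=None): straight line of the TCP; orientation=None keeps the orientation; speed is the mean speed in m/s. With threshold (N) it stops when the force on the tool has changed by that much, and returns True; else False.
- movej(angles): joint-space move.
- move_gripper(opening, newtons=None): finger opening in m; newtons is the grip in N (None keeps the last); returns when the fingers have stopped.
- dwell(seconds).
- inverse_kinematics(position, orientation): joint angles nearest the present ones, or None.
- read_state(): the state.
- snapshot(name): name is "side" or "top" or "wrist"; returns a dict with "image" (480x640x3 uint8, red, green, blue), "fx", "fy", "cx", "cy" (pixels), "T" (4x4, takes a point from camera to world coordinates). Camera axes: x right, y down, z forward; pixel columns grow to the right and rows downward; lengths in m; the calibration is good to about 2 mm. A picture is of the moment at which its call begins. There is no depth.
A pose or a line that the arm cannot do raises Unreachable and nothing moves.
- sign_off(): hands the job in, once; it reports no verdict.
Trained networks look in the newest picture that a camera, given by its name, has taken for a name from the list of things; names that differ only in an ending like _2 or _b are one class to them, and where a whole thing is asked for, a point or a joint stands for the part that bears it (a point fixed in the world has none). Each returns a list of dicts, best first, with "score" (0 to 1); they miss things now and then, are a little off and sometimes report something else, mostly with a low value. They report only what shows in the picture. A call takes as long as a camera call. They do not tell look-alikes from the thing itself.
- look_for(target, camera): "position" ([x, y, z] in m, in world coordinates, good to about 4 mm: the middle of the surface that is visible of it).
- spot_point(target, camera): "position" ([x, y, z] in m, in world coordinates, good to about 4 mm: a listed point, or the origin of a listed thing).
The state is a dict: "t": time; "joint_positions": joint angles; "qd": joint speeds; "joint_torque": joint torques, N m; "eef_pos": TCP position; "tool_rot": TCP orientation; "ft_force": force on the tool from outside, world axes, zero at the start; "ft_torque": the same for the moment, N m; "width": finger opening in m.
Only numpy, scipy, OpenCV 4.12 (cv2) and the standard library are available. Lean on these libraries where they do the work, as an engineer would, in place of code of your own. Each camera call takes 0.05 s, during which the arm holds its last target. There are 200 camera calls.

TASK

Take the bobbin with the wide foot from the sloping rack and set it down gently, upright, in the lane of the open drawer that already holds a bobbin of the same shape. Let go of it, then slide the drawer gently and fully shut so that everything in it stays standing; leave the plain tube in the rack and the other things on the table where they are.

Things in the scene. Friction and masses are not known exactly. Their poses are not given: they have to be found in the camera images.
- bobbin_mid (a point): Centre (half-way up) of the loose wooden bobbin to be put away. Total height 84 mm: a foot disc 44 mm across and 14 mm thick at its lower end, then a straight round barrel 28 mm across up to the flat top. Its z runs from the foot to the top. At the start it leans in the rack, top tilted 30 degrees from vertical. About 70 g (may vary).
- tube_mid (a point): Centre of the plain round wooden tube (44 mm across all the way, 84 mm long, no foot) that leans in the rack's other stall, the same way as the bobbin; it stays there.
- rack: Fixed wooden rack, 190 mm wide (y), origin on the table. Two stalls; floor centres at x -50, y +50 or -50, z 50 mm from the origin; which holds the bobbin varies. Things in it lean with their tops 30 degrees toward the rack's -x (the robot), against a board that reaches 36 mm up their under side; side cheeks rise 12 mm from the sloping floor. Draw out along the leaning axis; around the upper half all is clear.
- cabinet: Fixed wooden cabinet 174 mm wide (y), 220 mm deep, 130 mm high. Origin on the table under the middle of its mouth; its x points into the cabinet, the drawer comes out toward -x.
- drawer (a joint): How far the drawer is out, in m: 0 fully shut against its stop, 0.17 fully out; starts 0.13 to 0.17 out. Slides with about 1.5 N of friction and light damping, stays where it is left.
- drawer_floor (a point): Point at the middle of the inner face of the drawer's front board, at floor height (20 mm above the table). Axes as the cabinet's: x to the drawer's back, inside length 184 mm. A 6 mm divider along y = 0 makes two lanes, each 63 mm wide, centred at y = +34.5 and -34.5 mm. Divider, side and back walls stand 30 mm above the floor; the front board is 12 mm thick and stands 94 mm above it.
- drawer_pull (a point): Middle of the robot-facing face of the drawer's wooden pull, a solid bar 90 mm wide, 20 mm high and 20 mm deep on the front board, centred 92 mm above the table. Push here along the cabinet's +x to shut the drawer.
- stock_bobbin_mid (a point): Centre of the loose bobbin already standing in the drawer, same shape and size as the one to be put away. It stands toward the back of its lane, close to the cabinet's mouth; which lane varies. In front of it (toward the front board) at least 80 mm of its lane is free.
- stock_tube_mid (a point): Centre of the loose plain tube (as the rack's, 44 mm across) standing in the drawer's other lane, also toward the back.
- reel: Bystander: upright wooden reel cage, 64 mm across, 130 mm high, between rack and cabinet; origin under its centre.
- bowl: Bystander: blue plastic bowl, 104 mm across, 45 mm high, near the robot in the middle; origin under its centre.
Mind the look-alikes: they are no part of the job. Leave any blue or turquoise look-alike of the part that bears stock_tube_mid alone.

How it is judged:
By the outcome, as a careful person would: the job done as asked, in the order asked, and still so for the second after the job is handed in, with the robot touching nothing.
It also fails if it takes over 48 s, if anything falls off the work surface, if the arm or the gripper's body presses on something with over 40 N, if the wrist force passes 120 N, or if a joint passes its speed limit or range.

## Working session

There is one attempt and no reset: what is moved stays moved. The work goes in short steps, each a Python script; the robot and the scene stay as the last script left them, time stands still between calls to the robot, and variables do not carry over. Pictures are saved under pics/ and viewed, about 8 in all and at most 12, crops included, and the job is handed in when it is done.

```bash
mkdir -p pics; ls; cat > h.py <<'E'
from plant import *
import numpy as np, cv2
from scipy.spatial.transform import Rotation as R
def save(s,n): cv2.imwrite('pics/'+n+'.png', cv2.cvtColor(s['image'],cv2.COLOR_RGB2BGR))
def pix(s,p):
    T=np.array(s['T']); c=np.linalg.inv(T)@np.r_[p,1]
    return (s['fx']*c[0]/c[2]+s['cx'], s['fy']*c[1]/c[2]+s['cy'])
def ray(s,u,v):
    T=np.array(s['T']); d=T[:3,:3]@np.array([(u-s['cx'])/s['fx'],(v-s['cy'])/s['fy'],1]); return T[:3,3],d/np.linalg.norm(d)
def tri(rs):
    A=0;b=0
    for o,d in rs:
        P=np.eye(3)-np.outer(d,d);A=A+P;b=b+P@o
    return np.linalg.solve(A,b)
E
python3 - <<'E'
from h import *
np.set_printoptions(precision=3,suppress=True)
for c in('side','top'):
    s=snapshot(c);save(s,c+'0')
    print(c,np.array(s['T'])[:3,3])
    for t in 'bobbin_mid tube_mid rack cabinet drawer_floor drawer_pull stock_bobbin_mid stock_tube_mid reel bowl'.split():
        print(t,[(np.round(d['position'],3).tolist(),round(d['score'],2),np.round(pix(s,d['position'])).astype(int).tolist()) for d in spot_point(t,c)[:3]])
print(read_state()['t'])
E
```

```text
pics
side [ 0.285 -0.424  0.671]
bobbin_mid []
tube_mid [([0.611, -0.246, 0.087], 0.67, [433, 328])]
rack [([0.664, -0.187, 0.003], 0.63, [421, 311])]
cabinet [([0.672, 0.252, 0.0], 0.91, [283, 170]), ([0.613, -0.248, 0.088], 0.19, [435, 328])]
drawer_floor [([0.538, 0.226, 0.019], 0.72, [233, 195])]
drawer_pull [([0.505, 0.221, 0.094], 0.57, [213, 175])]
stock_bobbin_mid [([0.656, 0.282, 0.061], 0.57, [266, 143])]
stock_tube_mid [([0.659, 0.22, 0.061], 0.8, [284, 158]), ([0.679, 0.106, 0.042], 0.72, [325, 192]), ([0.574, 0.107, 0.039], 0.63, [279, 216])]
reel [([0.69, -0.005, 0.001], 0.63, [364, 238]), ([0.664, -0.189, 0.004], 0.58, [422, 312])]
bowl [([0.42, -0.019, 0.003], 0.55, [243, 315])]
top [ 0.45  -0.027  1.011]
bobbin_mid [([0.58, -0.154, 0.088], 0.75, [388, 223])]
tube_mid [([0.606, -0.255, 0.085], 0.93, [441, 210])]
rack [([0.663, -0.187, 0.002], 0.93, [399, 189])]
cabinet [([0.677, 0.252, -0.001], 0.77, [190, 179])]
drawer_floor [([0.535, 0.224, 0.022], 0.81, [197, 246])]
drawer_pull [([0.508, 0.216, 0.096], 0.78, [191, 257]), ([0.688, -0.008, -0.0], 0.48, [313, 176])]
stock_bobbin_mid [([0.655, 0.281, 0.06], 0.59, [166, 183])]
stock_tube_mid [([0.679, 0.103, 0.046], 0.84, [258, 174]), ([0.572, 0.105, 0.039], 0.76, [256, 227]), ([0.678, 0.256, -0.003], 0.68, [188, 179])]
reel [([0.691, -0.007, 0.001], 0.63, [313, 175])]
bowl [([0.425, -0.019, -0.0], 0.96, [316, 303])]
1.1
```

View pics/side0.png

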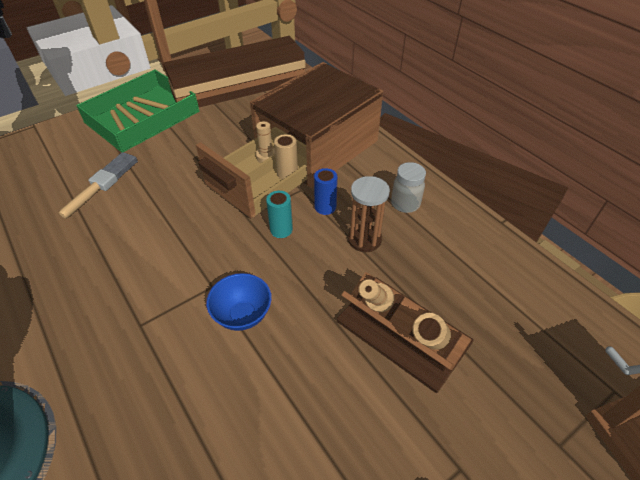

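View pics/top0.png

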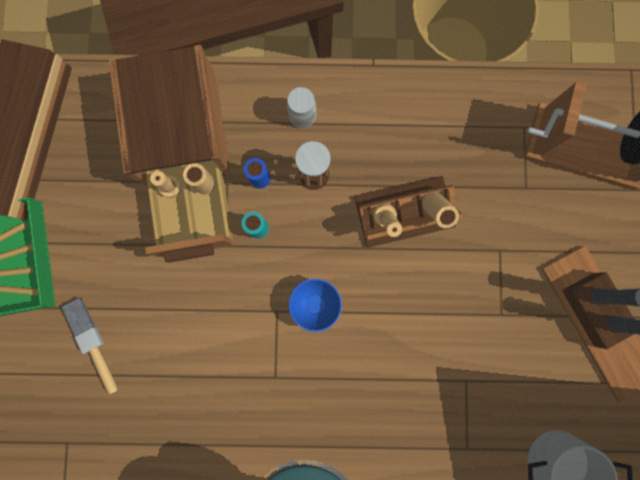

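The bobbin leans in the rack's left stall: its top is at about (373,289) in the side view and (390,225) in the top view. The stock bobbin is in the drawer's left (+y) lane, at (162,182) in the top view. The blue and turquoise look-alikes stand outside the drawer, to its right. Next I'll look from close by with the wrist camera, at the drawer first and then at the rack.

```bash
cat >> h.py <<'E'
np.set_printoptions(precision=4,suppress=True)
def rot(z,x):
    z=np.array(z,float);z/=np.linalg.norm(z);x=np.array(x,float);x-=z*(x@z);x/=np.linalg.norm(x)
    return R.from_matrix(np.c_[x,np.cross(z,x),z]).as_rotvec()
def best(p,z,x):
    c=[(rot(z,sg*np.array(x)),) for sg in(1,-1)]
    o=[]
    for (r,) in c:
        q=inverse_kinematics(list(p),list(r))
        if q is not None:o.append((abs(q[5])+0.3*abs(q[3]),list(r),np.array(q)))
    o.sort(key=lambda k:k[0]); return o
def seen(ts,c):
    s=snapshot(c);out={}
    for t in ts:
        out[t]=d=spot_point(t,c)
        print(c,t,[(np.round(k['position'],4).tolist(),round(k['score'],2),np.round(pix(s,k['position'])).astype(int).tolist()) for k in d[:2]])
    return s,out
E
python3 - <<'E'
from h import *
th=0.19; cx=np.array([np.cos(th),np.sin(th),0]); cy=np.array([-np.sin(th),np.cos(th),0])
o=best([0.56,0.24,0.36],[0,0,-1],cy)
for k in o: print(k[0],k[2])
move_to([0.56,0.24,0.36],o[0][1])
s,_=seen('cabinet drawer_floor drawer_pull stock_bobbin_mid stock_tube_mid'.split(),'wrist');save(s,'w1');print(np.array(s['T']))
yr=0.26; rx=np.array([np.cos(yr),np.sin(yr),0]); ry=np.array([-np.sin(yr),np.cos(yr),0])
a=-rx*0.5+np.array([0,0,np.cos(np.pi/6)])
p=np.array([0.584,-0.155,0.087])+a*0.2
o=best(p,-a,ry)
for k in o: print(k[0],k[2])
st=read_state()
print(st['t'],st['eef_pos'],p)
move_l([0.5,0.0,0.36])
move_to(list(p),o[0][1])
s,_=seen('bobbin_mid tube_mid rack'.split(),'wrist');save(s,'w2')
print(read_state()['t'])
E
```

```text
1.3967850534828428 [ 0.364   0.0932  1.6095 -0.      1.4389 -1.3968]
1.7448076001069508 [ 0.364   0.0932  1.6095 -0.      1.4389  1.7448]
wrist cabinet []
wrist drawer_floor [([0.5319, 0.2254, 0.0202], 0.9, [314, 145])]
wrist drawer_pull [([0.5039, 0.2208, 0.0927], 0.93, [313, 124])]
wrist stock_bobbin_mid [([0.6527, 0.289, 0.0609], 0.6, [349, 267])]
wrist stock_tube_mid [([0.579, 0.103, 0.0423], 0.61, [195, 169]), ([0.6536, 0.2899, 0.061], 0.23, [350, 268])]
[[-0.1889  0.9293  0.3173  0.4768]
 [ 0.982   0.1789  0.0606  0.2259]
 [-0.0005  0.323  -0.9464  0.4813]
 [ 0.      0.      0.      1.    ]]
0.554550452664344 [-0.656  -0.2581  2.1961  0.5161  0.9334  0.3997]
3.1167 [0.5598 0.2406 0.3598] [ 0.4874 -0.1807  0.2602]
wrist bobbin_mid [([0.5836, -0.1526, 0.0825], 0.57, [322, 203])]
wrist tube_mid [([0.602, -0.2505, 0.0901], 0.6, [445, 210])]
wrist rack [([0.6627, -0.1842, -0.0022], 0.68, [370, 162])]
7.025
```

View pics/w1.png

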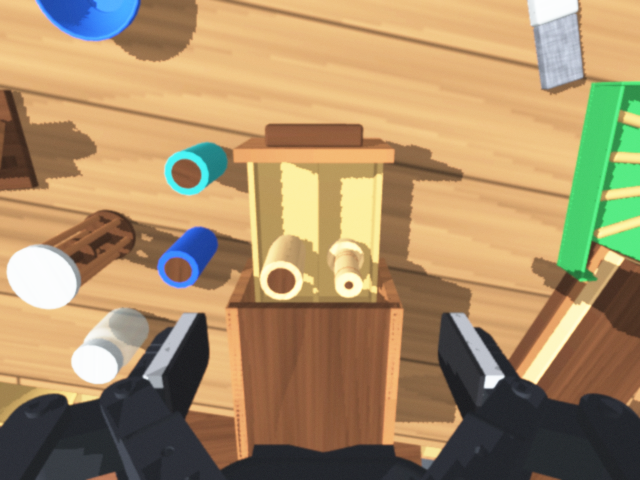

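View pics/w2.png

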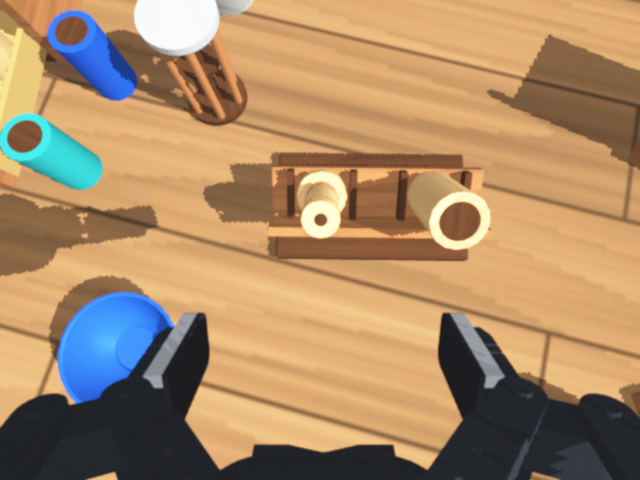

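The wrist views confirm both headings: the rack and cabinet edges run level in the picture. The bobbin's top hole sits at (320,220) in w2, so it is centred sideways. The drawer lane in w1 holds the stock bobbin at (347,265), with its front part free. I'll move closer and triangulate the bobbin's top.

```bash
python3 - <<'E'
from h import *
import pickle
yr=0.26; rx=np.array([np.cos(yr),np.sin(yr),0]); a=-rx*0.5+np.array([0,0,np.cos(np.pi/6)])
s2=snapshot('wrist'); sd=snapshot('side'); st=snapshot('top')
print(pix(s2,np.array([0.582,-0.155,0.0865])+.042*a))
p=np.array([0.584,-0.155,0.087])+a*0.13
move_l(list(p),0.15)
s3,_=seen(['bobbin_mid'],'wrist')
pickle.dump([{k:s[k] for k in('fx','fy','cx','cy','T')} for s in(s2,s3,sd,st)],open('cam.pkl','wb'))
def crop(s,u,v,w,f): return cv2.resize(s['image'][v-w:v+w,u-w:u+w],None,fx=f,fy=f,interpolation=cv2.INTER_CUBIC)
m=np.array([0.582,-0.155,0.0865])+.042*a
for s in (s3,sd,st): print(pix(s,m))
u,v=map(int,pix(s3,m)); v=min(max(v,66),413)
im=np.hstack([crop(s3,u,v,66,3),crop(sd,373,292,33,6)]); print(u-66,v-66)
save({'image':im},'c3')
print(read_state()['t'])
E
```

```text
(np.float64(324.1581924700006), np.float64(219.60194500874465))
wrist bobbin_mid [([0.5828, -0.1536, 0.0843], 0.62, [322, 231])]
(np.float64(324.2878618077914), np.float64(256.23552576857554))
(np.float64(369.3128187323806), np.float64(289.782021659304))
(np.float64(394.54661077441875), np.float64(229.8479106777155))
258 190
7.8917
```

View pics/c3.png

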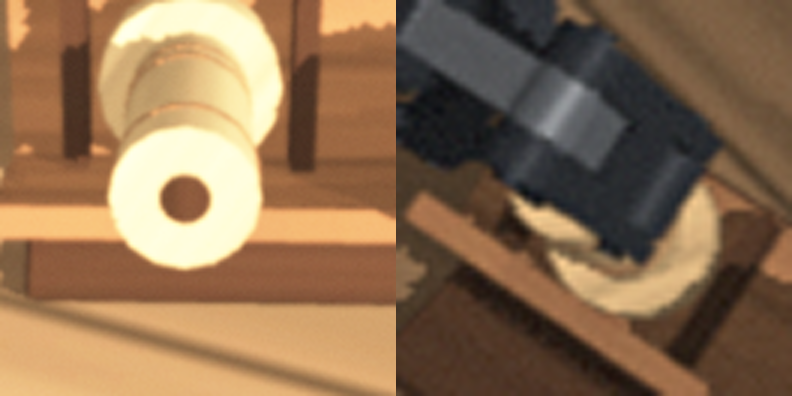

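```bash
python3 - <<'E'
from h import *
import pickle
s2,s3,sd,st=pickle.load(open('cam.pkl','rb'))
yr=0.26; rx=np.array([np.cos(yr),np.sin(yr),0]);ry=np.array([-np.sin(yr),np.cos(yr),0]); a=-rx*0.5+np.array([0,0,np.cos(np.pi/6)])
T=tri([ray(s2,320,220),ray(s3,319.7,256)]); m=T-.042*a
print('top',T,'mid',m,'lat',(m-[0.584,-0.155,0.087])@ry, pix(st,T),pix(sd,T))
E
```

```text
top [ 0.5617 -0.1575  0.1182] mid [ 0.582  -0.1521  0.0818] lat 0.0033271711116722004 (np.float64(392.57538088168263), np.float64(230.1200905632075)) (np.float64(367.75251216906), np.float64(290.27406192676733))
```

```bash
python3 - <<'E'
from h import *
yr=0.26; rx=np.array([np.cos(yr),np.sin(yr),0]); a=-rx*0.5+np.array([0,0,np.cos(np.pi/6)])
m=np.array([0.582,-0.153,0.0845]); g=m+0.023*a
move_gripper(0.06,30)
move_l(list(m+0.13*a),0.1)
print(move_l(list(g),0.1,threshold=6))
s=read_state();print(s['t'],s['eef_pos'],g,s['ft_force'])
move_gripper(0.0,30)
s=read_state();print(s['width'],s['ft_force'])
move_l(list(g+0.11*a),0.09)
s=read_state();print(s['t'],s['width'],s['ft_force'])
w=snapshot('wrist');sd=snapshot('side');save({'image':np.hstack([w['image'][120:420,160:480],sd['image'][130:430,240:560]])},'c4')
E
```

```text
False
9.7333 [ 0.5712 -0.1562  0.1051] [ 0.5709 -0.156   0.1044] [ 0.4467 -0.562   0.0075]
0.027318863330080163 [-4.5402 -1.5502  5.746 ]
11.5 0.027099948609960477 [ 0.6477  0.3316 -1.3632]
```

View pics/c4.png

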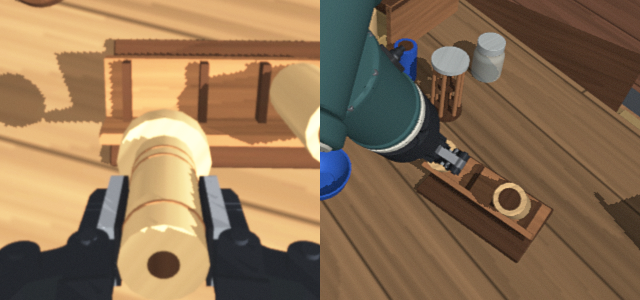

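The bobbin is held squarely: its hole is at (162,265) and its foot at (165,150) in the crop, and the fingers read 27 mm. The tube is still in its stall. Now I'll carry it over and hover above the lane.

```bash
cat >> h.py <<'E'
th=0.19; CX=np.array([np.cos(th),np.sin(th),0]); CY=np.array([-np.sin(th),np.cos(th),0])
DF=np.array([0.534,0.2252,0.02])
E
python3 - <<'E'
from h import *
p=np.array(read_state()['eef_pos'])
move_l([p[0]-0.02,p[1]+0.02,0.36],0.25)
t=DF+CX*0.043+CY*0.0345
h=t.copy(); h[2]=0.27
o=best(h,[0,0,-1],CY)
for k in o: print(k[0],k[2])
q0=np.array(read_state()['joint_positions']); o.sort(key=lambda k:abs(k[2]-q0).max())
move_to([h[0],h[1],0.34],o[0][1])
move_l(list(h),0.1)
s,d=seen(['drawer_floor','drawer_pull','stock_bobbin_mid','bobbin_mid'],'wrist');save(s,'w5')
b=read_state();print(b['t'],b['eef_pos'],b['width'],h)
for e in [(0,0,0),(0,.0345,0),(.184,0,0),(0,.066,.03),(0,.003,.03),(.1,.066,.03),(.1,.003,.03)]: print(e,np.round(pix(s,DF+CX*e[0]+CY*e[1]+np.array([0,0,e[2]]))))
import pickle;pickle.dump({k:s[k] for k in('fx','fy','cx','cy','T')},open('w5.pkl','wb'))
E
```

```text
1.361827164240689 [ 0.399   0.1686  1.6878 -0.      1.2852 -1.3618]
1.7797654893491048 [ 0.399   0.1686  1.6878 -0.      1.2852  1.7798]
wrist drawer_floor [([0.5337, 0.2282, 0.0203], 0.85, [357, 231]), ([0.5704, 0.2671, 0.246], 0.21, [327, 308])]
wrist drawer_pull [([0.5032, 0.2231, 0.0945], 0.95, [362, 296])]
wrist stock_bobbin_mid []
wrist bobbin_mid [([0.5741, 0.2683, 0.2472], 0.89, [326, 301])]
15.0583 [0.5701 0.2674 0.271 ] 0.027134099707070827 [0.5697 0.2672 0.27  ]
(0, 0, 0) [360. 232.]
(0, 0.0345, 0) [324. 232.]
(0.184, 0, 0) [366.  20.]
(0, 0.066, 0.03) [289. 242.]
(0, 0.003, 0.03) [359. 242.]
(0.1, 0.066, 0.03) [286. 128.]
(0.1, 0.003, 0.03) [363. 128.]
```

View pics/w5.png

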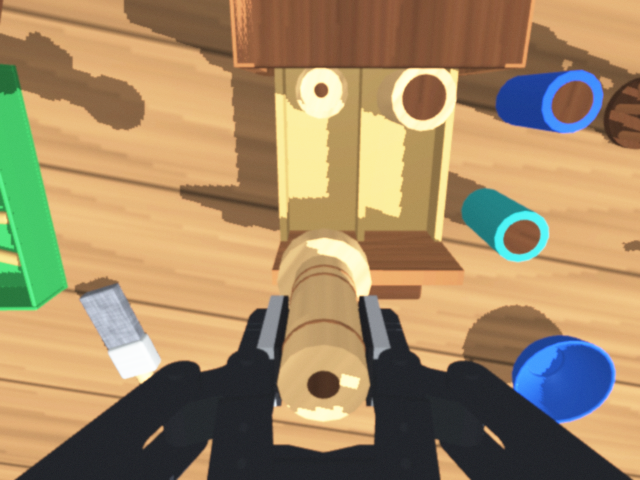

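The lane lies where I expected: wall at x≈286 and divider at x≈359 px. The stock bobbin is at the back (320,90) and the space in front of it is free. I'll lower the bobbin with a force stop.

```bash
python3 - <<'E'
from h import *
t=DF+CX*0.043+CY*0.0355
P=lambda z:[t[0],t[1],z]
move_l(P(0.108),0.12)
b=read_state();print(b['t'],b['eef_pos'],b['ft_force'])
hit=move_l(P(0.073),0.02,threshold=2.5)
b=read_state();print(hit,b['t'],b['eef_pos'],b['ft_force'],b['width'])
if hit and b['eef_pos'][2]<0.098:
    move_gripper(0.05,20); 
    z=b['eef_pos'][2]
    move_l([b['eef_pos'][0],b['eef_pos'][1],z+0.03],0.06)
    move_l([b['eef_pos'][0],b['eef_pos'][1],0.2],0.2)
    p=np.array(b['eef_pos'])-CX*0.19; p[2]=0.24
    move_l(list(p),0.2)
    s,_=seen(['bobbin_mid','stock_bobbin_mid','drawer_pull'],'wrist');sd=snapshot('side')
    save({'image':np.hstack([s['image'][::1,160:480],cv2.resize(sd['image'][80:240,180:340],(480,480))])},'w6')
b=read_state();print(b['t'],b['eef_pos'],b['ft_force'],b['width'])
E
```

```text
16.5583 [0.5703 0.2685 0.1092] [-0.2441 -0.0231 -0.6859]
True 17.6917 [0.5695 0.2681 0.0843] [-0.1183  0.7246  3.7121] 0.02723637638690466
wrist bobbin_mid []
wrist stock_bobbin_mid []
wrist drawer_pull [([0.5026, 0.2235, 0.094], 0.95, [377, 35])]
20.65 [0.3835 0.2322 0.2397] [-0.8956 -0.3248 -0.0238] 0.04993781948110632
```

```bash
ls pics
```

```text
c3.png
c4.png
side0.png
top0.png
w1.png
w2.png
w5.png
w6.png
```

View pics/w6.png

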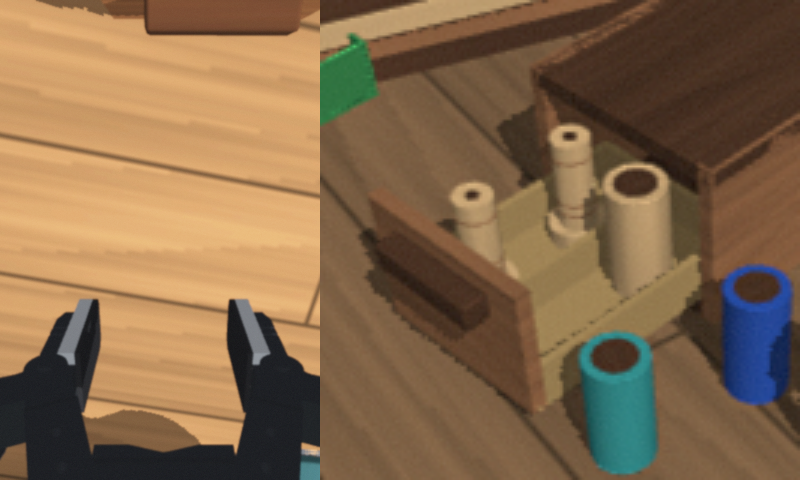

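The new bobbin stands upright in the left lane with the stock bobbin behind it (side crop: tops at (472,195) and (570,135)). Now I'll shut the drawer.

```bash
python3 - <<'E'
from h import *
move_gripper(0.0,30)
pl=np.array([0.5035,0.2225,0.094])
move_l(list(pl-CX*0.055),0.2)
f0=np.array(read_state()['ft_force'])
hit=move_l(list(pl+CX*0.01),0.03,threshold=1.2)
b=read_state();c=np.array(b['eef_pos']);print(hit,b['t'],c,(c-pl)@CX,(np.array(b['ft_force'])-f0)@CX)
c[2]=0.094
h2=move_l(list(c+CX*0.118),0.06,threshold=12)
b=read_state();print(h2,b['t'],(np.array(b['eef_pos'])-c)@CX,(np.array(b['ft_force'])-f0)@CX)
h3=move_l(list(c+CX*0.19),0.02,threshold=7)
b=read_state();e=np.array(b['eef_pos']);print(h3,b['t'],(e-c)@CX,(e-c)@CY,e,(np.array(b['ft_force'])-f0)@CX)
sd=snapshot('side');tp=snapshot('top')
save({'image':np.hstack([cv2.resize(sd['image'][50:250,160:360],(400,400)),cv2.resize(tp['image'][30:280,80:330],(400,400))])},'s7')
E
```

```text
True 23.5583 [0.4943 0.2207 0.0936] -0.00936146715108938 -0.6790175787243279
False 25.6917 0.11811258351523982 -0.8326710522366118
True 27.2 0.13890551346054172 -7.185224177055569e-05 [0.6307 0.2468 0.0933] -0.6437734415744863
```

View pics/s7.png

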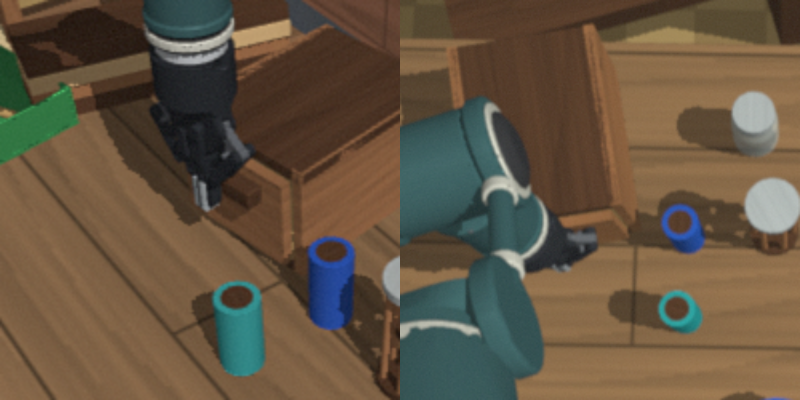

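The drawer looks shut, and the hard contact came after 0.139 m of travel. I'll press once more gently to confirm it's against the stop, then retreat and look.

```bash
python3 - <<'E'
from h import *
e0=np.array(read_state()['eef_pos']);f0=np.array(read_state()['ft_force'])
h=move_l(list(e0+CX*0.012),0.015,threshold=8)
b=read_state();e=np.array(b['eef_pos']);print(h,b['t'],(e-e0)@CX,np.array(b['ft_force'])-f0)
move_l(list(e-CX*0.05),0.06)
p=e-CX*0.17; p[2]=0.25
move_l(list(p),0.2)
move_l([p[0]-0.02,p[1]+0.12,0.36],0.3)
sd,_=seen(['drawer_pull','cabinet'],'side');tp,_=seen(['drawer_pull','cabinet','tube_mid'],'top')
save({'image':np.hstack([cv2.resize(sd['image'][70:230,200:400],(500,400)),cv2.resize(tp['image'][100:300,100:250],(300,400))])},'s8')
b=read_state();print(b['t'],b['width'])
E
```

```text
True 27.7 0.0006080076863851746 [-2.095   0.5613  0.1004]
side drawer_pull [([0.6419, 0.2448, 0.0924], 0.78, [269, 142])]
side cabinet [([0.675, 0.2528, -0.0017], 0.63, [284, 170])]
top drawer_pull [([0.6443, 0.2468, 0.0958], 0.77, [178, 185])]
top cabinet [([0.6765, 0.2537, -0.0025], 0.58, [189, 180])]
top tube_mid [([0.6051, -0.2496, 0.0878], 0.7, [438, 210])]
30.8667 -7.907941948706534e-05
```

View pics/s8.png

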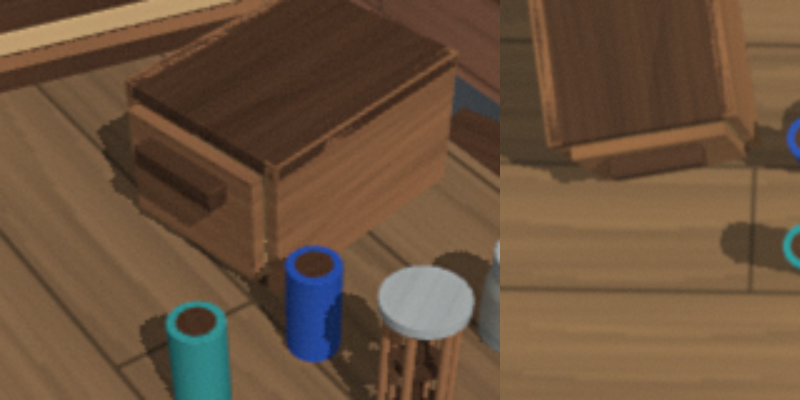

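```bash
python3 -c "
from plant import *
dwell(0.5);print(sign_off(),read_state()['t'])"
```

```text
the job is handed in; nothing more can be done
the job is handed in; nothing more can be done
```

The wide-footed bobbin is in the drawer's left (+y) lane with the stock bobbin of the same shape, and the drawer is shut. I handed the job in at about 31 s on the robot's clock, under the 48 s limit.

- **Placing:** I drew the bobbin out along its lean and lowered it until a force stop triggered at 0.084 m, where about 0.085 m was expected. After I let go, the side camera showed both bobbins and the stock tube standing in their lanes.
- **Drawer:** It moved 139 mm and then met firm resistance. A second gentle push moved it only 0.6 mm more. The cameras put the pull about 33 mm in front of the cabinet's mouth, against 32 mm expected if it is fully shut.
- **Other things:** After the move, the network still found the plain tube in its rack stall. The reel and both look-alikes showed undisturbed in the last pictures. The bowl was out of frame there, but I kept clear of it.

**Not checked:** I couldn't see inside the drawer once it was shut. That everything is still standing rests on the slow push (0.06 m/s, then 0.02 m/s at the end). The networks missed the bobbins in the wrist picture after I let go, because the drawer was out of its view, so I relied on the side picture there.

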